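Tip the cylinder casting onto its port face and seat it in the work board

TASK

Push the standing cylinder casting near its top so that it tips over, away from its round boss, onto its flat port face on the cork board; do not pick it up. Then push it sideways until both of its flanges are pressed firmly along the wooden side rail, and slide it along the rail until its far end is pressed firmly against the head of the stop screw: a firm fingertip push of about 15 N each time, felt and never above 25 N. Leave it lying there, and leave the other parts on the desk where they are.

Things in the scene. Friction and masses are not known exactly. Their poses are not given: they have to be found in the camera images.
- casting: Bare aluminium cylinder casting, 0.36-0.56 kg, standing on end on the cork. 110 mm tall; a flange 50 (x) by 54 (y) by 14 mm thick at each end, waist between 40 mm wide in y. Origin: centre of the foot's underside; z along its length. +x: flat port face (three dark slots), 25 mm from the axis, flush with the flanges, to end face down. Starts with +x within 0.2 rad of the board's +x.
- casting_end (a point): Centre of the casting's far end face: its top while standing, 110 mm from the origin along z. This end meets the stop screw once the casting lies on its port face, z level and pointing to the stop, origin then 25 mm above the cork at the end nearer the robot. Sliding the casting takes 2 to 9 N. Pushed lower than about 35 mm above its foot it may slide; leaned past about 25 degrees it falls over by itself.
- casting_boss (a point): Centre of the end of the round steam boss, 28 mm diameter, on the casting's -x side, 50 mm above the foot and 33 mm from the axis. On that side the flange edges are 25 mm and the waist 22 mm or less from the axis. The boss points up when the casting lies on its port face.
- board: Work board fixed to the desk: cork-faced wooden slab 320 (x) by 250 (y) by 18 mm thick. Origin: centre of its underside, on the desk; +x points along it away from the robot, +y to the side with the rail; cork face at z = 18 mm.
- rail: Fixed dark wooden side rail along the board's +y edge, 260 mm long, 18 mm wide, 24 mm high above the cork. Origin: middle of the lower edge of its inner face, on the cork; x along the rail (parallel to the board's x), y into the rail, away from the casting: the inner face is y = 0.
- stop: Fixed dark steel stop block at the board's far end, 22 (x) by 44 by 44 mm high, axes as the board's. Origin: middle of the lower edge of its face towards the casting (-x), on the cork, 27 mm inside the rail's face: the casting's centre line when against the rail.
- screw_root (a point): Point on the stop block's -x face, 25 mm above the cork, where the axis of the steel stop screw leaves it. The screw's round head, 18 mm diameter, stands out towards -x: its end is 10 to 30 mm from this point, different every time and not measured, so it must be felt. The screw is stiff and does not give.
- flywheel: Bystander, loose: blued steel flywheel lying flat on the desk to the -y side of the board, 92 mm diameter, 24 mm high. Origin: centre of the underside.
- end_cap: Bystander, loose: green-painted domed boiler end cap on the desk beyond the rail, 82 mm diameter, 31 mm high. Origin: centre of the underside.
- osc_cylinder: Bystander, loose: brass oscillating cylinder lying on the desk beyond the rail, about 90 mm long with its piston rod, 36 mm high. Origin: centre of the underside.
- valve_a: Bystander, loose: copper safety valve standing on the cork in the board's far corner on the -y side, 26 mm diameter, 42 mm high. Origin: centre of the underside.
- valve_b: Bystander, loose: a second, equal copper safety valve, standing on the desk beyond the rail. Origin: centre of the underside.
- spanner: Bystander, loose: steel spanner 140 mm long lying on the desk to the -y side of the board. Origin: on its underside near its middle.
Mind the look-alikes: they are no part of the job. Several things have the shape of the casting; the one meant has the colours described above.

How it is judged:
By the outcome, as a careful person would: the job done as asked, in the order asked, and still so for the second after the job is handed in, with the robot touching nothing.
It also fails if it takes over 72 s, if anything falls off the work surface, if the arm or the gripper's body presses on something with over 40 N, if the wrist force passes 120 N, or if a joint passes its speed limit or range.

ROBOT

A 7-joint arm with a two-finger parallel gripper is mounted at the origin on the work surface. World frame = base frame: x ahead of the robot, y to its left, z up, the work surface at z = 0. Lengths are in m, angles in rad, forces in N, time in s.
With the tool pointing down it reaches from about 0.4 to 0.85 m from the base axis. Payload 10.4 kg.
Tool frame: the origin (TCP) lies at the very end of the fingers, on their centre line; the grasp point (between the pads) lies 19 mm behind it (manip.grip_depth is the distance from the TCP to the grasp point, in m); z points along the fingers, x is the direction in which the jaws open and shut, and the axes are right-handed (so a half turn about z gives the same grasp; the last joint's range is limited). The gripper opens to 85 mm and grips with 20 to 120 N. Pads are 22 mm wide; open, the fingers measure 114 mm over their backs; the gripper's body (76 mm by 85 mm) begins 54 mm behind the grasp point. The pads swing forward as they close: fully open they stand 13 mm farther back than shut.
Start: joints at [-1.262, 0.332, -0.065, 1.46, 0.022, 1.35, -0.088], TCP at [0.204, 0.591, 0.231] pointing down, gripper open.
Joint ranges: [-2.6, 2.6], [-0.5, 2.12], [-1.47, 1.34], [0.16, 2.42], [-1.27, 4.41], [0.06, 2.06], [-2.6, 2.6]. Speed limits (rad/s): [2.22, 2.22, 2.79, 2.79, 3.14, 3.14, 3.14].

INTERFACE

Orientations are given as a unit quaternion [x, y, z, w].
In Python, from workcell import manip, cams gives the robot as it stands. The module is installed in compiled form; this text tells all that it offers.
- The arm moves only by the tool move_arm, never from a script. Its arguments are lists of equal length, an entry for each row: "claw": the opening, from 0 (shut) to 1 (fully open); "dp": the shift along the tool's x, y, z as a fraction of full scale, a list of three; "turn": the turn, a rotation vector about the tool's x, y, z as a fraction of full scale, a list of three. A call has 1 to 8 rows; each row shifts and turns the commanded pose from where the row before left it, along the tool's axes as they then stand; what a row does not reach is not made up. Full scale, the value 1, is 200 mm for a shift and 45 degrees for a turn. A row lasts 1/12 s, in which the tool goes at most 41.7 mm and 7.16 degrees, less where a joint would pass 70% of its speed; a pose out of reach is approached as far as the arm can. A call with a number of a shift or a turn outside -1 to 1 is refused whole. A call with a gripper value outside its range is refused whole. The fingers move at their own pace and stop on an object; "grip_force" is the grip in N (left out, the last holds). Time passes only in rows, so rows that do not move let the fingers close. It gives the time, the measured TCP pose, the force and the opening at its end, in the units of the state.
- manip.get_obs(): the state, without advancing time (a new reading comes with each control period).
- cams.camera(name): name is "side" or "top" or "wrist"; returns the picture (420x560x3 uint8, red, green, blue); there is no depth.
- cams.camera_info(name): a dict with "fx", "fy", "cx", "cy" (pixels), "pose" (4x4, takes a point from camera to world coordinates); the wrist camera has in their place "tool_from_camera" (4x4, takes a point from camera to tool coordinates, whose origin is the TCP and whose axes are the tool frame's). Camera axes: x right, y down, z forward; pixel columns grow to the right and rows downward; lengths in m; the calibration is good to about 2 mm. A picture is of the moment at which its call begins: read the wrist's pose just before it. camera_info takes no time and is no camera call.
- manip.hand_in(): hands the job in, once; it reports no verdict.
The state is a dict: "clock": time; "joint_pos": joint angles; "joint_velocities": joint speeds; "tau": joint torques, N m; "position": TCP position; "ee_rot": TCP orientation; "ft_force": force on the tool from outside, world axes, zero at the start; "torque": the same for the moment, N m; "grip_width": opening from 0.0 (shut) to 1.0 (fully open).
Only numpy, scipy, OpenCV 4.12 (cv2) and the standard library are available. Lean on these libraries where they do the work, as an engineer would, in place of code of your own. Each camera call takes 0.05 s, during which the arm holds its last target.

## Working session

There is one attempt and no reset: what is moved stays moved. The work goes in short steps, Python scripts to look and compute and a tool call to move; the robot and the scene stay as the last step left them, time stands still between calls to the robot, and variables do not carry over. Pictures are saved under pics/ and viewed, and the job is handed in when it is done.

Besides the shell and the picture viewer there is one more tool, called after "Call:" as a command line: name --argument value ..., lists and objects as JSON in quotes. move_arm: Moves the arm, as the interface text tells. Shift numbers are shares of 200 mm and turn numbers shares of 45 degrees, none past 1 either way. Its arguments: {"type":"object","properties":{"claw":{"type":"array","items":{"type":"number"}},"dp":{"type":"array","items":{"type":"array","items":{"type":"number"}}},"turn":{"type":"array","items":{"type":"array","items":{"type":"number"}}},"grip_force":{"type":"number"}},"required":["claw","dp","turn"]}

```bash
mkdir -p pics; python3 - <<'E'
from workcell import manip,cams
import cv2,numpy as np
o=manip.get_obs()
for k,v in o.items(): print(k,np.round(v,4))
for n in ["side","top","wrist"]:
    cv2.imwrite(f"pics/{n}0.png",cams.camera(n)[:,:,::-1]); 
    i=cams.camera_info(n); print(n,{k:np.round(v,4).tolist() for k,v in i.items()})
E
```

```text
clock 0.0
joint_pos [-1.2616  0.3329 -0.0647  1.4609  0.0216  1.3499 -0.0885]
joint_velocities [ 0.0003 -0.0004 -0.0011  0.0007  0.002  -0.0006  0.001 ]
tau [-2.00000e-04 -6.25441e+01  4.90000e-02 -3.91612e+01  1.61000e-02
  9.80000e-03 -0.00000e+00]
position [0.2035 0.5905 0.2305]
ee_rot [ 8.142e-01  5.806e-01 -6.000e-04  5.000e-04]
ft_force [ 1.0581  0.1567 -0.4693]
torque [-0.0182 -0.0478 -0.0555]
grip_width 1.0015
side {'fx': 380.7592, 'fy': 380.7592, 'cx': 281.0708, 'cy': 208.4352, 'pose': [[-0.8489, -0.3683, 0.3791, 0.2652], [-0.5283, 0.5689, -0.6303, 0.4995], [0.0164, -0.7353, -0.6775, 0.6224], [0.0, 0.0, 0.0, 1.0]]}
top {'fx': 412.8729, 'fy': 412.8729, 'cx': 284.5901, 'cy': 204.1168, 'pose': [[-0.1607, -0.965, 0.2072, 0.4015], [-0.987, 0.1574, -0.0325, 0.0179], [-0.0013, -0.2097, -0.9778, 0.9546], [0.0, 0.0, 0.0, 1.0]]}
wrist {'fx': 377.3593, 'fy': 377.3593, 'cx': 282.8792, 'cy': 208.4452, 'tool_from_camera': [[1.0, 0.0009, 0.0003, -0.0014], [-0.001, 0.9467, 0.322, -0.0824], [0.0, -0.322, 0.9467, -0.1423], [0.0, 0.0, 0.0, 1.0]]}
```

View pics/top0.png

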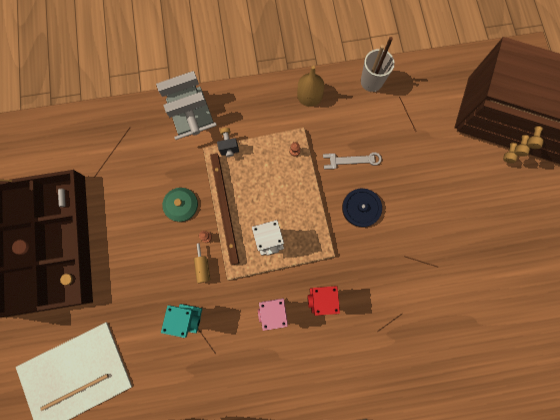

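View pics/side0.png

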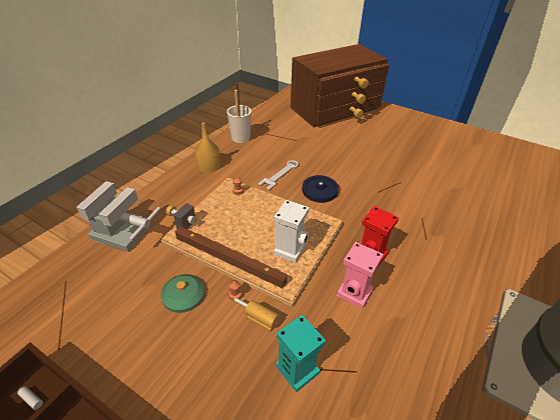

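The bare aluminium casting is the pale one on the cork, at about (267,237) in top and (291,230) in side. The look-alikes are red at top (325,300), pink at (272,315) and teal at (180,320), all on the bare desk. I'll enlarge to confirm.

```bash
cat > h.py <<'E'
import numpy as np,cv2
from workcell import manip,cams
def ray(n,uv):
    i=cams.camera_info(n);P=np.array(i["pose"])
    d=P[:3,:3]@np.array([(uv[0]-i["cx"])/i["fx"],(uv[1]-i["cy"])/i["fy"],1]);return P[:3,3],d
def onz(n,uv,z):
    c,d=ray(n,uv);return c+d*(z-c[2])/d[2]
def proj(n,p):
    i=cams.camera_info(n);P=np.array(i["pose"]);q=P[:3,:3].T@(np.array(p)-P[:3,3])
    return np.array([i["cx"]+i["fx"]*q[0]/q[2],i["cy"]+i["fy"]*q[1]/q[2]])
E
python3 - <<'E'
import cv2
t=cv2.imread('pics/top0.png');cv2.imwrite('pics/topc.png',cv2.resize(t[120:285,190:345],None,fx=4.6,fy=3.6*1.0*4.6/4.6 if 0 else 3.6,interpolation=cv2.INTER_CUBIC) if 0 else cv2.resize(t[125:275,200:340],None,fx=4,fy=4,interpolation=cv2.INTER_CUBIC))
s=cv2.imread('pics/side0.png');cv2.imwrite('pics/sidec.png',cv2.resize(s[170:310,155:350],None,fx=4,fy=4,interpolation=cv2.INTER_CUBIC))
E
```

```text
(no output)
```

View pics/topc.png

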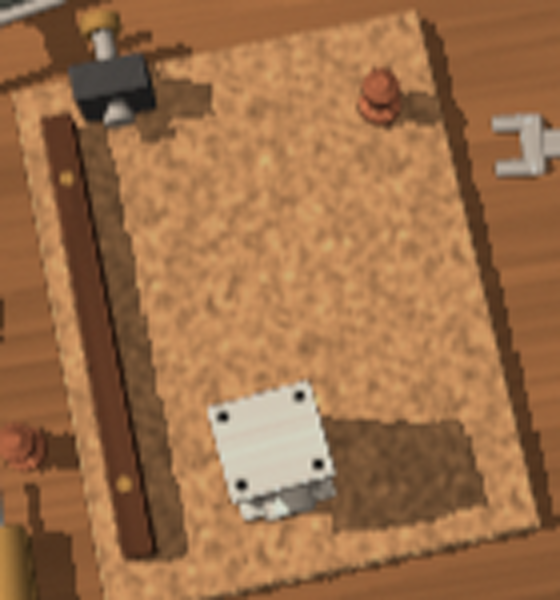

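View pics/sidec.png

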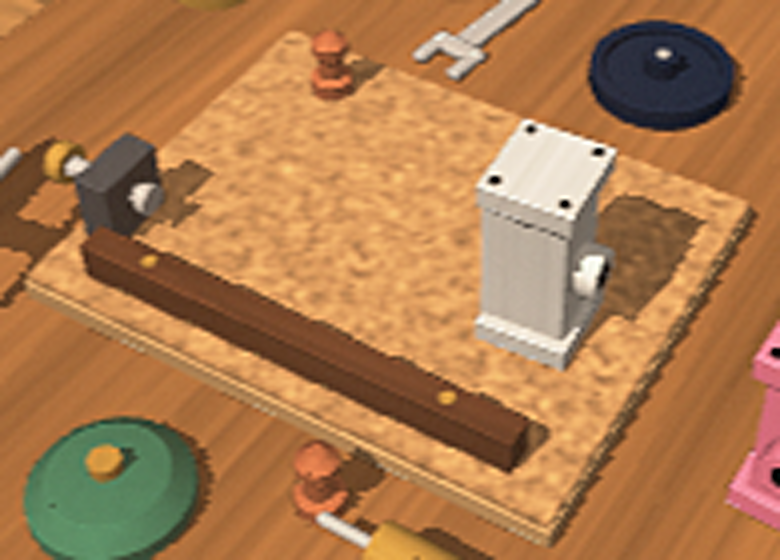

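The crops confirm it: the aluminium casting stands on the cork, boss towards the robot. In the top crop the corners of its top are (208,408), (308,380), (334,475) and (240,502). The inner edge of the rail's top runs from (73,115) to (156,548), and the block with its screw head is near (118,110).

```bash
python3 - <<'E'
from h import *
np.set_printoptions(precision=4,suppress=True)
T=lambda u,v:(u/4+200,v/4+125); S=lambda u,v:(u/4+155,v/4+170)
print("board",[onz('top',T(*p),.018)[:2] for p in [(415,12),(545,520),(12,92)]])
a,b=onz('top',T(73,115),.042),onz('top',T(156,548),.042);print("rail",a,b,np.degrees(np.arctan2((a-b)[1],(a-b)[0])),np.linalg.norm(a-b))
c=[onz('top',T(*p),.128)[:2] for p in [(208,408),(308,380),(334,475),(240,502)]]
print("cast",c,np.mean(c,0)); e=(c[0]+c[1]-c[2]-c[3]);print(np.degrees(np.arctan2(e[1],e[0])))
c2=[onz('side',S(*p),.128)[:2] for p in [(478,195),(530,121),(616,150),(572,217)]]
print("castS",c2,np.mean(c2,0));e=c2[0]+c2[1]-c2[2]-c2[3];print(np.degrees(np.arctan2(e[1],e[0])))
a,b=onz('side',S(103,228),.042),onz('side',S(528,422),.042);print("rail side (inner top)",a,b,np.degrees(np.arctan2((a-b)[1],(a-b)[0])))
print("stop top face near corners", [onz('top',T(*p),.062)[:2] for p in [(78,95),(155,83)]], "side",[onz('side',S(*p),.062)[:2] for p in [(105,183),(156,146)]])
print("screwhead",onz('top',T(118,118),.043),onz('side',S(150,200),.043))
print("valve_a",onz('top',T(380,100),.03)," bystander pink/red",onz('top',(272,315),.11),onz('top',(325,300),.11))
E
```

```text
board [array([ 0.7782, -0.0891]), array([ 0.4651, -0.1095]), array([0.7668, 0.1573])]
rail [0.7378 0.1204 0.042 ] [0.4828 0.1073 0.042 ] 2.952420894325674 0.2553393845889833
cast [array([0.5406, 0.0632]), array([0.5466, 0.011 ]), array([0.4968, 0.0057]), array([0.491 , 0.0542])] [0.5187 0.0335]
8.139300648556022
castS [array([0.5372, 0.0703]), array([0.5438, 0.0126]), array([0.4981, 0.0081]), array([0.4931, 0.0591])] [0.5181 0.0375]
9.929414720943928
rail side (inner top) [0.7382 0.1248 0.042 ] [0.4818 0.1122 0.042 ] 2.801947529607718
stop top face near corners [array([0.7418, 0.1138]), array([0.7419, 0.0696])] side [array([0.744 , 0.1123]), array([0.7409, 0.0757])]
screwhead [0.7314 0.0948 0.043 ] [0.7308 0.0959 0.043 ]
valve_a [ 0.7222 -0.058   0.03  ]  bystander pink/red [0.3631 0.0505 0.11  ] [ 0.3747 -0.0582  0.11  ]
```

```bash
cat >> h.py <<'E'
from scipy.spatial.transform import Rotation as R
np.set_printoptions(precision=4,suppress=True)
def go(target,head=None):
    """print needed turn (share) about tool axes, then shift in tool axes (shares), after turning; head=heading deg of tool y"""
    o=manip.get_obs();p=np.array(o["position"]);r=R.from_quat(o["ee_rot"]);M=r.as_matrix()
    print("pos",p,"F",np.array(o["ft_force"]),"t",o["clock"],"head_y",np.degrees(np.arctan2(M[1,1],M[0,1])),"grip",o["grip_width"])
    if head is not None:
        h=np.radians(head);y=np.array([np.cos(h),np.sin(h),0]);z=np.array([0,0,-1.]);x=np.cross(y,z)
        r2=R.from_matrix(np.array([x,y,z]).T);rv=(r.inv()*r2).as_rotvec();print("turn share",rv/np.radians(45));r=r2
    d=r.inv().apply(np.array(target)-p)/0.2;print("dp share",d,"rows>=",np.linalg.norm(d)/.2085)
E
python3 -c "
from h import *
go([.45,.025,.231],9)"
```

```text
pos [0.2035 0.5907 0.2307] F [0.2807 0.1178 0.6373] t 0.15 head_y -19.008945136516637 grip 1.004090135048567
turn share [-0.0003  0.0013 -0.6224]
dp share [-2.9864  0.775  -0.0014] rows>= 14.797713885223335
```

Call:
move_arm --claw '[0,0,0,0,0,0,0,0]' --dp '[[0,0,0],[0,0,0],[0,0,0],[0,0,0],[-0.18,0.05,0],[-0.18,0.05,0],[-0.18,0.05,0],[-0.18,0.05,0]]' --turn '[[0,0,-0.156],[0,0,-0.156],[0,0,-0.156],[0,0,-0.155],[0,0,0],[0,0,0],[0,0,0],[0,0,0]]'

```text
clock: 0.82
position: [0.266, 0.4533, 0.2309]
ee_rot: [0.649, 0.761, -0.0, -0.0]
ft_force: [1.1, -0.4, 0.8]
grip_width: -0.002
```

```bash
python3 -c "
from h import *
go([.45,.025,.231],9)"
```

```text
pos [0.266  0.4533 0.2309] F [ 1.0742 -0.4001  0.8409] t 0.8167 head_y 9.037773750003945 grip -0.001662764940221636
turn share [-0.0005  0.0004  0.0008]
dp share [-2.2588  0.5735 -0.0005] rows>= 11.177350217592746
```

Call:
move_arm --claw '[0,0,0,0,0,0,0,0]' --dp '[[-0.18,0.048,0],[-0.18,0.048,0],[-0.18,0.048,0],[-0.18,0.048,0],[-0.18,0.048,0],[-0.18,0.048,0],[-0.18,0.048,0],[-0.18,0.048,0]]' --turn '[[0,0,0],[0,0,0],[0,0,0],[0,0,0],[0,0,0],[0,0,0],[0,0,0],[0,0,0]]'

```text
clock: 1.48
position: [0.3869, 0.1807, 0.2313]
ee_rot: [0.649, 0.761, 0.0, -0.0]
ft_force: [1.2, 0.7, 0.9]
grip_width: 0.003
```

Call:
move_arm --claw '[0,0,0,0,0,0]' --dp '[[-0.18,0.045,0],[-0.18,0.045,0],[-0.18,0.045,0],[-0.18,0.045,0],[-0.04,0,0],[0,0,0]]' --turn '[[0,0,0],[0,0,0],[0,0,0],[0,0,0],[0,0,0],[0,0,0]]'

```text
clock: 1.98
position: [0.4465, 0.0352, 0.2312]
ee_rot: [0.651, 0.759, -0.0, 0.0]
ft_force: [-0.2, 0.5, -0.3]
grip_width: 0.003
```

```bash
python3 -c "
from h import *
go([.45,.028,.116],9)
for n in ['side','top','wrist']: cv2.imwrite(f'pics/{n}1.png',cams.camera(n)[:,:,::-1])
"
```

```text
pos [0.4465 0.0352 0.2312] F [-0.2334  0.5372 -0.2989] t 1.9833 head_y 8.722500866432762 grip 0.003152034165592296
turn share [-0.0001  0.0002 -0.0062]
dp share [-0.0385  0.0117  0.5762] rows>= 2.770501762196624
```

View pics/wrist1.png

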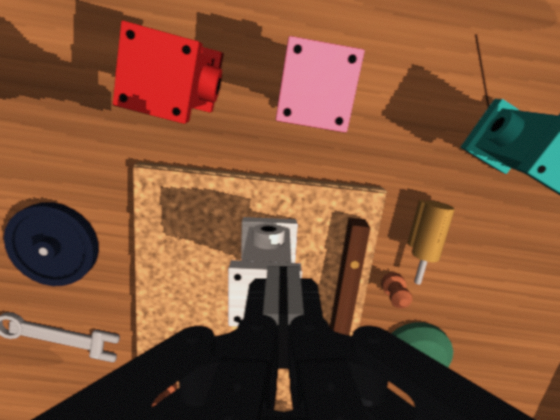

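View pics/side1.png

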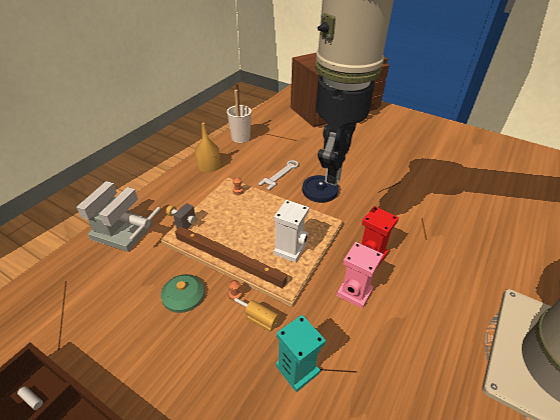

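```bash
python3 -c "
from h import *
o=manip.get_obs();i=cams.camera_info('wrist');A=np.array(i['tool_from_camera']);r=R.from_quat(o['ee_rot'])
for uv,z in [((268,239),.068),((230,262),.128),((242,218),.032),((297,218),.032)]:
    d=r.apply(A[:3,:3]@[(uv[0]-i['cx'])/i['fx'],(uv[1]-i['cy'])/i['fy'],1]);c=r.apply(A[:3,3])+o['position'];print(c+d*(z-c[2])/d[2])
"
```

```text
[0.4964 0.0328 0.068 ]
[0.4926 0.0068 0.128 ]
[0.4943 0.0058 0.032 ]
[0.4859 0.0582 0.032 ]
```

Call:
move_arm --claw '[0,0,0,0,0]' --dp '[[-0.05,0,0.14],[0,0,0.15],[0,0,0.15],[0,0,0.13],[0,0,0]]' --turn '[[0,0,-0.006],[0,0,0],[0,0,0],[0,0,0],[0,0,0]]'

```text
clock: 2.55
position: [0.4444, 0.0292, 0.113]
ee_rot: [0.647, 0.763, -0.003, -0.002]
ft_force: [-1.0, -0.1, -0.7]
grip_width: -0.005
```

```bash
python3 -c "
from h import *
go([.475,.0295,.117],9)
for n in ['side','top','wrist']: cv2.imwrite(f'pics/{n}2.png',cams.camera(n)[:,:,::-1])
s=cv2.imread('pics/side2.png');cv2.imwrite('pics/side2c.png',cv2.resize(s[130:280,220:390],None,fx=4,fy=4))
"
```

```text
pos [0.4444 0.0292 0.113 ] F [-1.0446 -0.0607 -0.7337] t 2.55 head_y 9.441395884247678 grip -0.005100186143944182
turn share [-0.0092  0.001   0.0098]
dp share [-0.0224  0.1516 -0.0198] rows>= 0.7409333060016086
```

View pics/side2c.png

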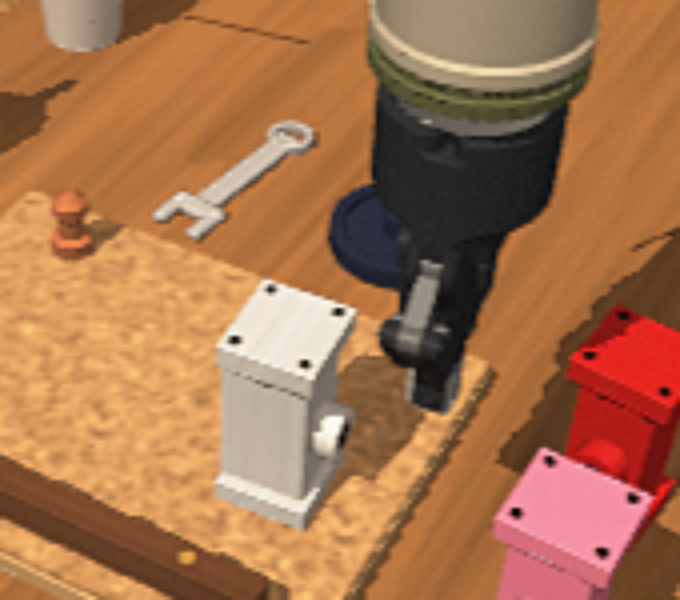

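Call:
move_arm --claw '[0,0,0,0]' --dp '[[-0.02,0.05,-0.015],[0,0.05,0],[0,0.03,0],[0,0,0]]' --turn '[[0,0,0],[0,0,0],[0,0,0],[0,0,0]]'

```text
clock: 3.03
position: [0.4757, 0.0293, 0.1213]
ee_rot: [0.647, 0.762, 0.001, 0.001]
ft_force: [0.0, -0.3, -0.1]
grip_width: 0.003
```

```bash
python3 -c "
from h import *
go([.48,.03,.117],9)"
```

```text
pos [0.4757 0.0293 0.1213] F [ 0.0106 -0.2715 -0.0727] t 3.0333 head_y 9.325253931897752 grip 0.003031337915883479
turn share [ 0.0028 -0.0001  0.0072]
dp share [0.0003 0.0218 0.0216] rows>= 0.14712343998641744
```

Call:
move_arm --claw '[0,0,0,0,0,0]' --dp '[[0,0,0.02],[0,0.012,0],[0,0.012,0],[0,0.012,0],[0,0.012,0],[0,0.012,0]]' --turn '[[0,0,0],[0,0,0],[0,0,0],[0,0,0],[0,0,0],[0,0,0]]'

```text
clock: 3.53
position: [0.4858, 0.0305, 0.1163]
ee_rot: [0.648, 0.762, -0.0, -0.0]
ft_force: [-1.5, -0.2, 1.3]
grip_width: 0.001
```

Call:
move_arm --claw '[0,0,0,0,0,0]' --dp '[[0,0.012,0],[0,0.012,0],[0,0.012,0],[0,0.012,0],[0,0.012,0],[0,0.012,0]]' --turn '[[0,0,0],[0,0,0],[0,0,0],[0,0,0],[0,0,0],[0,0,0]]'

```text
clock: 4.03
position: [0.5003, 0.0329, 0.1163]
ee_rot: [0.647, 0.762, 0.0, 0.0]
ft_force: [-0.5, -0.3, 1.2]
grip_width: -0.001
```

```bash
python3 -c "
from h import *
go([.48,.03,.117],9)
for n in ['side']: cv2.imwrite(f'pics/{n}3.png',cams.camera(n)[:,:,::-1])
s=cv2.imread('pics/side3.png');cv2.imwrite('pics/side3c.png',cv2.resize(s[130:280,200:370],None,fx=4,fy=4))
"
```

```text
pos [0.5003 0.0329 0.1163] F [-0.4773 -0.3032  1.2372] t 4.0333 head_y 9.298283689314948 grip -0.0005509499081419068
turn share [ 0.0002 -0.0001  0.0066]
dp share [ 0.0017 -0.1025 -0.0034] rows>= 0.49215080283494256
```

View pics/side3c.png

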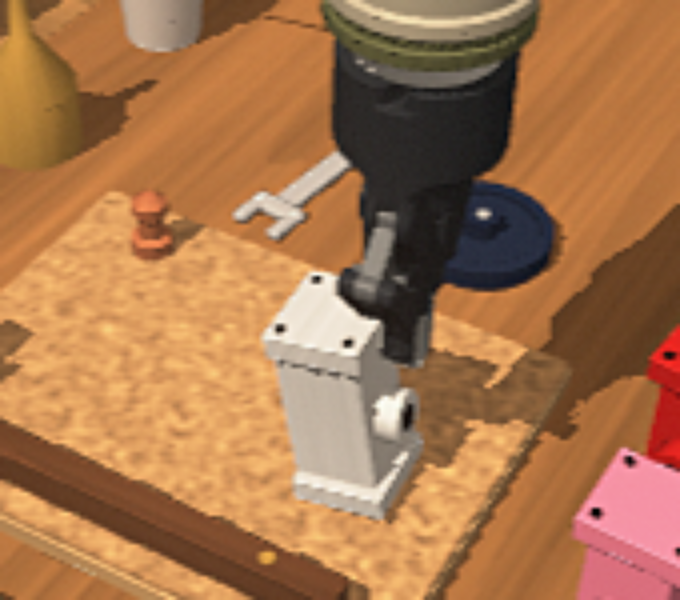

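The casting is leaning forward with its foot edge where it was. I'll keep pushing.

Call:
move_arm --claw '[0,0,0,0,0,0]' --dp '[[0,0.015,-0.002],[0,0.015,-0.002],[0,0.015,-0.002],[0,0.015,-0.002],[0,0.015,0],[0,0.015,0]]' --turn '[[0,0,0],[0,0,0],[0,0,0],[0,0,0],[0,0,0],[0,0,0]]'

```text
clock: 4.58
position: [0.5182, 0.0358, 0.1179]
ee_rot: [0.647, 0.762, 0.0, 0.0]
ft_force: [-0.3, -0.8, -0.2]
grip_width: -0.005
```

Call:
move_arm --claw '[0,0,0,0,0,0]' --dp '[[0,0.015,0],[0,0.015,0],[0,0.015,0],[0,0.015,0],[0,0,0],[0,0,0]]' --turn '[[0,0,0],[0,0,0],[0,0,0],[0,0,0],[0,0,0],[0,0,0]]'

```text
clock: 5.08
position: [0.5297, 0.0376, 0.1178]
ee_rot: [0.647, 0.762, -0.0, -0.0]
ft_force: [-0.4, -0.3, -0.5]
grip_width: 0.004
```

```bash
python3 -c "
from h import *
go([.48,.03,.117],9)
for n in ['side']: cv2.imwrite(f'pics/{n}4.png',cams.camera(n)[:,:,::-1])
s=cv2.imread('pics/side4.png');cv2.imwrite('pics/side4c.png',cv2.resize(s[130:300,160:360],None,fx=3.5,fy=3.5))
"
```

```text
pos [0.5297 0.0376 0.1178] F [-0.4449 -0.2964 -0.5306] t 5.0833 head_y 9.294222341229354 grip 0.004461294639914053
turn share [-0.0001  0.0001  0.0065]
dp share [ 0.0013 -0.2514  0.0041] rows>= 1.2060609027591638
```

View pics/side4c.png

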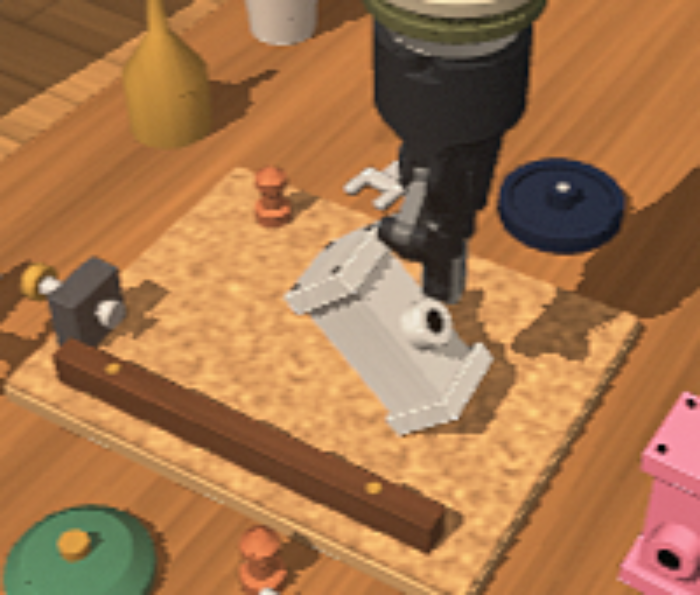

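It is past balance and falling by itself. I'll hold, then retreat upward.

Call:
move_arm --claw '[0,0,0,0,0,0,0,0]' --dp '[[0,0,-0.03],[0,0,-0.05],[0,0,-0.1],[0,0,0],[0,0,0],[-0.2,0,0],[-0.2,0,0],[-0.1,0,0]]' --turn '[[0,0,0],[0,0,0],[0,0,0],[0,0,0],[0,0,0],[0,0,0.06],[0,0,0.07],[0,0,0]]'

```text
clock: 5.8
position: [0.5416, -0.0662, 0.1541]
ee_rot: [0.688, 0.726, -0.0, 0.001]
ft_force: [-0.4, -0.8, 0.8]
grip_width: -0.001
```

```bash
python3 -c "
from h import *
go([.48,.03,.117],3)
for n in ['side','top','wrist']: cv2.imwrite(f'pics/{n}5.png',cams.camera(n)[:,:,::-1])
s=cv2.imread('pics/side5.png');cv2.imwrite('pics/side5c.png',cv2.resize(s[150:310,155:350],None,fx=4,fy=4))
t=cv2.imread('pics/top5.png');cv2.imwrite('pics/top5c.png',cv2.resize(t[125:275,200:340],None,fx=4,fy=4,interpolation=cv2.INTER_CUBIC))
"
```

```text
pos [ 0.5416 -0.0662  0.1541] F [-0.381  -0.793   0.7519] t 5.8 head_y 3.069119923510011 grip -0.0005584180356858777
turn share [0.0003 0.002  0.0015]
dp share [ 0.4964 -0.2827  0.1855] rows>= 2.8804640794132204
```

View pics/side5c.png

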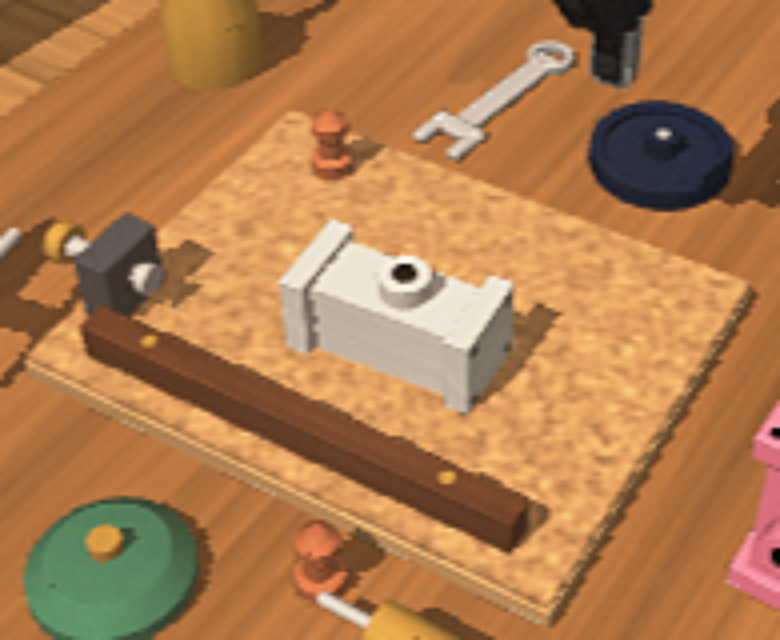

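View pics/top5c.png

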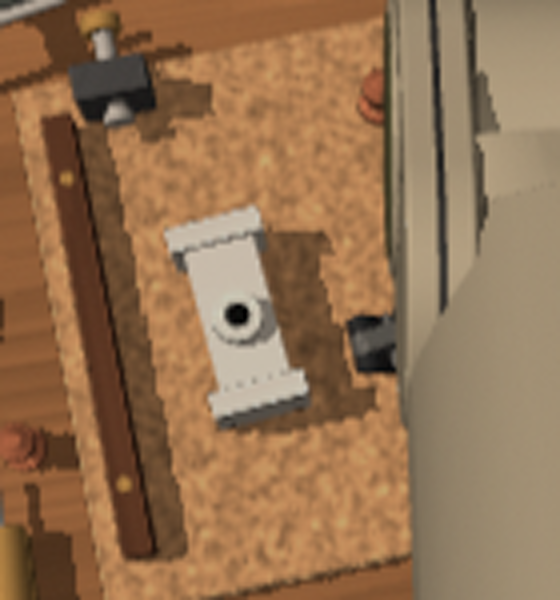

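The casting lies on its port face with the boss up. In the top crop its upper corners are (167,232), (260,207), (308,372) and (212,403). I'll measure it.

```bash
python3 -c "
from h import *
T=lambda u,v:(u/4+200,v/4+125)
c=[onz('top',T(*p),.068)[:2] for p in [(167,236),(260,209),(308,374),(212,403)]]
print(c,np.mean(c,0)); e=c[0]+c[1]-c[2]-c[3];print(np.degrees(np.arctan2(e[1],e[0])),np.linalg.norm(e)/2)
go([np.mean(c,0)[0]+.002,-.03,.1],3)
"
```

```text
[array([0.6498, 0.075 ]), array([0.6568, 0.0217]), array([0.5604, 0.01  ]), array([0.553 , 0.0639])] [0.605  0.0426]
6.734322708729464 0.09727225796427462
pos [ 0.5415 -0.0637  0.1538] F [0.4094 0.811  0.3177] t 5.95 head_y 3.2295907504593586 grip -0.0006584742081050723
turn share [-0.0005  0.0004  0.0051]
dp share [0.1511 0.336  0.2689] rows>= 2.1875256710079687
```

Call:
move_arm --claw '[0,0,0,0,0,0]' --dp '[[0.075,0.145,0.04],[0.075,0.15,0.04],[0,0,0.14],[0,0,0.19],[0,0,0.17],[0,0,0]]' --turn '[[0,0,0],[0,0,0],[0,0,0],[0,0,0],[0,0,0],[0,0,0]]'

```text
clock: 6.45
position: [0.5943, -0.0261, 0.0312]
ee_rot: [0.685, 0.729, -0.004, -0.004]
ft_force: [-1.1, 0.5, -0.3]
grip_width: -0.0
```

```bash
python3 -c "
from h import *
go([.602,0.0,.036],3)
for n in ['side','wrist']: cv2.imwrite(f'pics/{n}6.png',cams.camera(n)[:,:,::-1])
"
```

```text
pos [ 0.5943 -0.0261  0.0312] F [-1.0881  0.5287 -0.2552] t 6.45 head_y 3.5773181052398724 grip -0.00011847507703161903
turn share [-0.0137 -0.0005  0.0128]
dp share [ 0.1285  0.0451 -0.024 ] rows>= 0.663431572293879
```

View pics/wrist6.png

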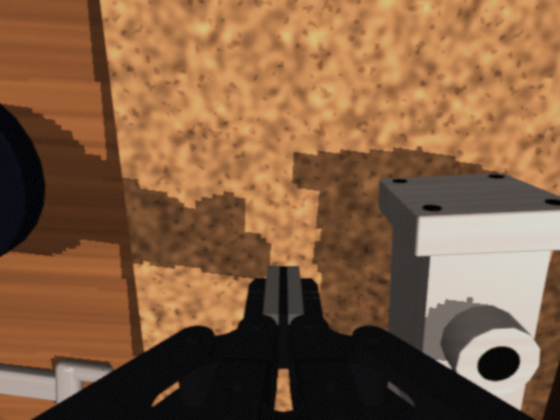

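Call:
move_arm --claw '[0,0,0,0,0]' --dp '[[0.05,0.02,-0.005],[0.04,0,0],[0.02,0,0],[0,0,0],[0,0,0]]' --turn '[[0,0,0.01],[0,0,0],[0,0,0],[0,0,0],[0,0,0]]'

```text
clock: 6.97
position: [0.6021, -0.0051, 0.0398]
ee_rot: [0.688, 0.726, 0.001, 0.0]
ft_force: [0.4, -0.5, -0.2]
grip_width: 0.003
```

Call:
move_arm --claw '[0,0,0,0,0,0]' --dp '[[0.012,0,0],[0.012,0,0],[0.012,0,0],[0.012,0,0],[0.012,0,0],[0.012,0,0]]' --turn '[[0,0,0],[0,0,0],[0,0,0],[0,0,0],[0,0,0],[0,0,0]]'

```text
clock: 7.47
position: [0.6009, 0.0088, 0.0388]
ee_rot: [0.688, 0.725, -0.0, -0.0]
ft_force: [0.6, -0.2, 0.2]
grip_width: -0.003
```

Call:
move_arm --claw '[0,0,0,0,0]' --dp '[[0.01,0,0],[0.01,0,0],[0.01,0,0],[0.01,0,0],[0.01,0,0]]' --turn '[[0,0,0],[0,0,0],[0,0,0],[0,0,0],[0,0,0]]'

```text
clock: 7.88
position: [0.6004, 0.0183, 0.0389]
ee_rot: [0.689, 0.725, -0.0, 0.0]
ft_force: [-0.6, -2.9, -0.3]
grip_width: 0.001
```

Call:
move_arm --claw '[0,0,0,0,0]' --dp '[[0.01,0,0],[0.01,0,0],[0.01,0,0],[0.01,0,0],[0.01,0,0]]' --turn '[[0,0,0],[0,0,0],[0,0,0],[0,0,0],[0,0,0]]'

```text
clock: 8.3
position: [0.5999, 0.0287, 0.0389]
ee_rot: [0.688, 0.725, 0.0, -0.0]
ft_force: [-0.9, -2.5, -0.5]
grip_width: 0.001
```

```bash
python3 -c "
from h import *
go([.602,0.0,.036],3)
for n in ['side','wrist']: cv2.imwrite(f'pics/{n}7.png',cams.camera(n)[:,:,::-1])
s=cv2.imread('pics/side7.png');cv2.imwrite('pics/side7c.png',cv2.resize(s[150:310,155:350],None,fx=4,fy=4))
"
```

```text
pos [0.5999 0.0287 0.0389] F [-0.8728 -2.5178 -0.51  ] t 8.3 head_y 2.9934758216847874 grip 0.0012153857535020071
turn share [ 0.     -0.0001 -0.0001]
dp share [-0.1439  0.0028  0.0144] rows>= 0.6936848656062473
```

View pics/side7c.png

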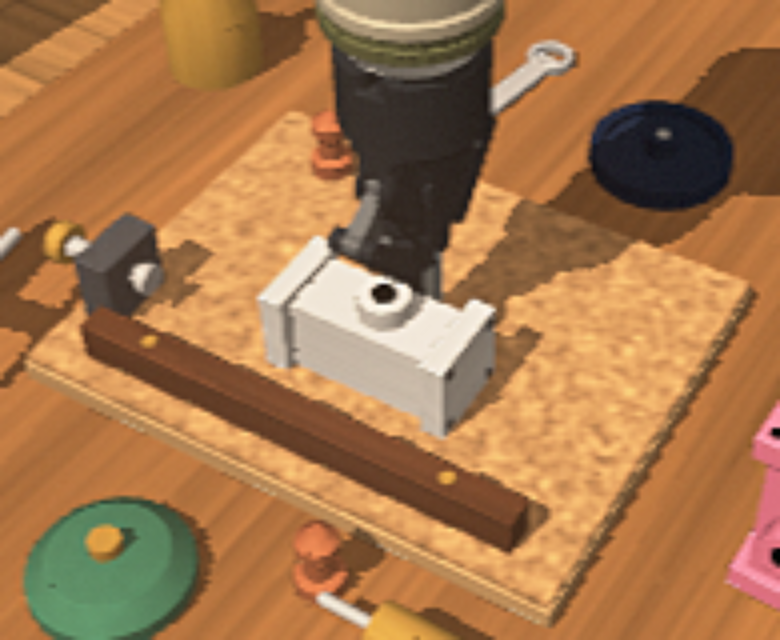

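Call:
move_arm --claw '[0,0,0,0,0,0,0,0]' --dp '[[0.01,0,0],[0.01,0,0],[0.01,0,0],[0.01,0,0],[0.01,0,0],[0.01,0,0],[0.01,0,0],[0.01,0,0]]' --turn '[[0,0,0],[0,0,0],[0,0,0],[0,0,0],[0,0,0],[0,0,0],[0,0,0],[0,0,0]]'

```text
clock: 9.07
position: [0.5991, 0.0447, 0.0389]
ee_rot: [0.688, 0.725, 0.0, -0.0]
ft_force: [0.8, -1.9, 0.3]
grip_width: 0.004
```

Call:
move_arm --claw '[0,0,0,0]' --dp '[[0.005,0,0],[0.005,0,0],[0.005,0,0],[0.005,0,0]]' --turn '[[0,0,0],[0,0,0],[0,0,0],[0,0,0]]'

```text
clock: 9.4
position: [0.5989, 0.0485, 0.0389]
ee_rot: [0.688, 0.725, -0.0, -0.0]
ft_force: [0.2, -2.7, -1.1]
grip_width: -0.0
```

Call:
move_arm --claw '[0,0,0,0]' --dp '[[0.005,0,0],[0.005,0,0],[0.005,0,0],[0.005,0,0]]' --turn '[[0,0,0],[0,0,0],[0,0,0],[0,0,0]]'

```text
clock: 9.73
position: [0.5987, 0.0526, 0.0389]
ee_rot: [0.688, 0.725, 0.0, -0.0]
ft_force: [-0.4, -3.4, 0.2]
grip_width: 0.001
```

```bash
python3 -c "
from h import *
go([.602,0.0,.036],3)
for n in ['side','wrist','top']: cv2.imwrite(f'pics/{n}8.png',cams.camera(n)[:,:,::-1])
s=cv2.imread('pics/side8.png');cv2.imwrite('pics/side8c.png',cv2.resize(s[150:310,155:350],None,fx=4,fy=4))
"
```

```text
pos [0.5987 0.0526 0.0389] F [-0.4002 -3.3756  0.2463] t 9.7333 head_y 2.991357950762958 grip 0.0010314562710740977
turn share [-0.     -0.0001 -0.0002]
dp share [-0.2633  0.0029  0.0144] rows>= 1.2647880825193119
```

View pics/side8c.png

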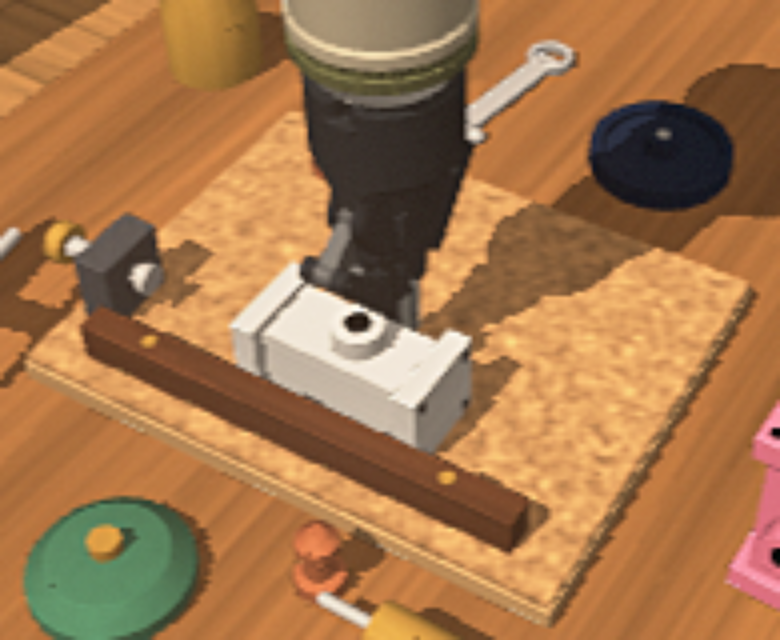

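View pics/wrist8.png

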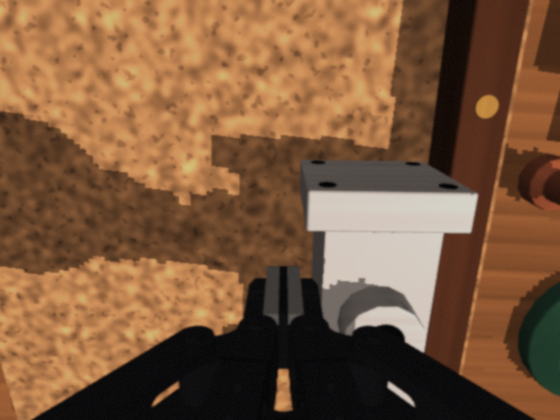

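Call:
move_arm --claw '[0,0,0,0]' --dp '[[0.005,0,0],[0.005,0,0],[0.005,0,0],[0,0,0]]' --turn '[[0,0,0],[0,0,0],[0,0,0],[0,0,0]]'

```text
clock: 10.22
position: [0.5989, 0.0553, 0.0391]
ee_rot: [0.688, 0.725, 0.0, 0.0]
ft_force: [2.7, -3.5, 1.5]
grip_width: 0.001
```

Call:
move_arm --claw '[0,0,0]' --dp '[[0.005,0,0],[0.005,0,0],[0,0,0]]' --turn '[[0,0,0],[0,0,0],[0,0,0]]'

```text
clock: 10.47
position: [0.5989, 0.0555, 0.0392]
ee_rot: [0.689, 0.725, -0.0, 0.001]
ft_force: [1.9, -8.2, 1.0]
grip_width: -0.001
```

Call:
move_arm --claw '[0,0,0,0]' --dp '[[0.005,0,0],[0.005,0,0],[0,0,0],[0,0,0]]' --turn '[[0,0,0],[0,0,0],[0,0,0],[0,0,0]]'

```text
clock: 10.8
position: [0.5989, 0.0557, 0.0393]
ee_rot: [0.69, 0.724, -0.001, 0.002]
ft_force: [1.4, -12.7, 2.2]
grip_width: 0.002
```

Call:
move_arm --claw '[0,0,0,0,0]' --dp '[[0.005,0,0],[0.002,0,0],[0,0,0],[0,0,0],[0,0,0]]' --turn '[[0,0,0],[0,0,0],[0,0,0],[0,0,0],[0,0,0]]'

```text
clock: 11.22
position: [0.5989, 0.0558, 0.0394]
ee_rot: [0.69, 0.724, -0.001, 0.002]
ft_force: [1.5, -16.3, 3.8]
grip_width: 0.003
```

```bash
python3 -c "
from h import *
go([.602,0.0,.036],3)
for n in ['side','wrist','top']: cv2.imwrite(f'pics/{n}9.png',cams.camera(n)[:,:,::-1])
s=cv2.imread('pics/side9.png');w=cv2.imread('pics/wrist9.png');cv2.imwrite('pics/9.png',np.hstack([cv2.resize(s[210:280,200:300],(400,280)),w[60:340,150:550]]))
"
```

```text
pos [0.5989 0.0558 0.0394] F [  1.5475 -16.2622   3.7839] t 11.2167 head_y 2.7650738736617857 grip 0.0033346875954279364
turn share [ 0.0013  0.0061 -0.0052]
dp share [-0.2794  0.0008  0.0171] rows>= 1.3425639980925497
```

View pics/9.png

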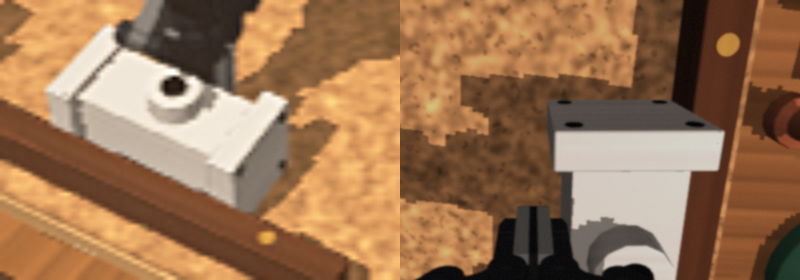

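Call:
move_arm --claw '[0,0,0,0,0,0,0]' --dp '[[-0.02,0,0],[-0.03,0,0],[-0.08,0,0],[0,0,-0.17],[0,0,-0.18],[0,0,-0.02],[0,0,0]]' --turn '[[0,0,0],[0,0,0],[0,0,0],[0,0,0],[0,0,0],[0,0,0],[0,0,0]]'

```text
clock: 11.95
position: [0.6012, 0.0359, 0.1155]
ee_rot: [0.688, 0.726, 0.002, 0.001]
ft_force: [-0.2, 0.4, 0.4]
grip_width: 0.003
```

```bash
python3 -c "
from h import *
go([.505,0.084,.11],3)
o=manip.get_obs();cv2.imwrite('pics/wrist10.png',cams.camera('wrist')[:,:,::-1])
cv2.imwrite('pics/top10.png',cams.camera('top')[:,:,::-1]);t=cv2.imread('pics/top10.png');cv2.imwrite('pics/top10c.png',cv2.resize(t[125:275,200:340],None,fx=4,fy=4,interpolation=cv2.INTER_CUBIC))
print(o['position'].tolist() if hasattr(o['position'],'tolist') else o['position'],list(o['ee_rot']))
"
```

```text
pos [0.6012 0.0359 0.1155] F [-0.1871  0.409   0.4171] t 11.95 head_y 3.0472597525268474 grip 0.0033734563145800664
turn share [ 0.0058 -0.0026  0.0011]
dp share [ 0.2654 -0.4675  0.0276] rows>= 2.5818235373889173
[0.6011521494366634, 0.03588053985029221, 0.11551333796544845] [np.float64(0.6880515189840347), np.float64(0.7256575660673755), np.float64(0.002357251969623814), np.float64(0.0008046092757636529)]
```

View pics/wrist10.png

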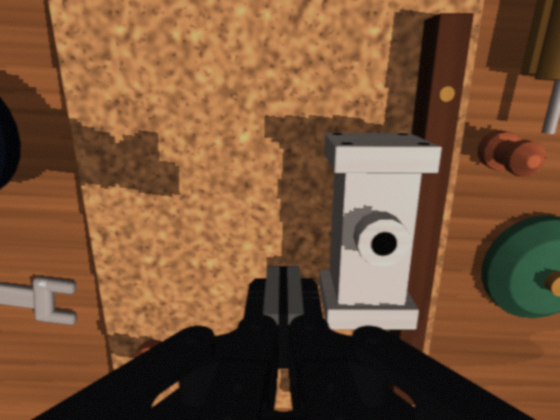

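View pics/top10c.png

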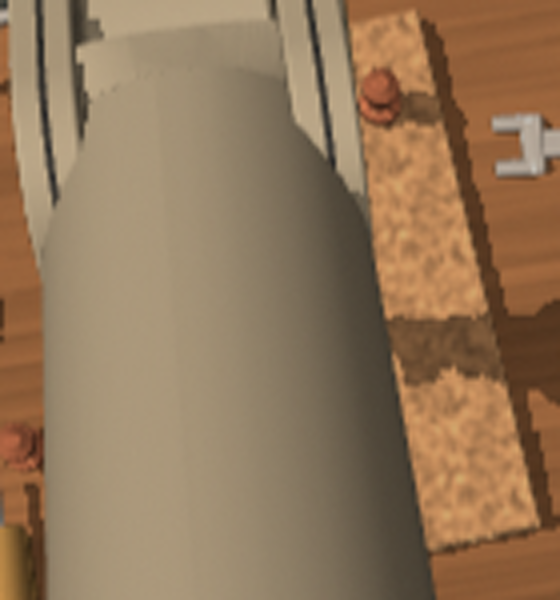

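```bash
cat >> h.py <<'E'
def wr(o,uv,z):
    i=cams.camera_info('wrist');A=np.array(i['tool_from_camera']);r=R.from_quat(o['ee_rot'])
    d=r.apply(A[:3,:3]@[(uv[0]-i['cx'])/i['fx'],(uv[1]-i['cy'])/i['fy'],1]);c=r.apply(A[:3,3])+o['position'];return c+d*(z-c[2])/d[2]
E
python3 -c "
from h import *
o=dict(position=np.array([0.60115,0.03588,0.1155]),ee_rot=[0.68805,0.72566,0.00236,0.0008])
for uv,z in [((330,150),.068),((438,147),.068),((417,325),.068),((326,327),.068),((384,243),.076),((425,90),.042),((433,30),.042)]: print(uv,wr(o,uv,z))
"
```

```text
(330, 150) [0.5506 0.0556 0.068 ]
(438, 147) [0.5462 0.1098 0.068 ]
(417, 325) [0.652  0.1172 0.068 ]
(326, 327) [0.6563 0.0633 0.068 ]
(384, 243) [0.5966 0.0875 0.076 ]
(425, 90) [0.5196 0.1078 0.042 ]
(433, 30) [0.4899 0.1067 0.042 ]
```

Call:
move_arm --claw '[0,0,0,0,0,0,0]' --dp '[[0.0,-0.16,0],[0.08,-0.16,0],[0.17,-0.15,0],[0,0,0],[0,0,0.12],[0,0,0.15],[0,0,0.08]]' --turn '[[0,0,0],[0,0,0],[0,0,0],[0,0,0],[0,0,0],[0,0,0],[0,0,0]]'

```text
clock: 12.63
position: [0.5034, 0.0778, 0.0394]
ee_rot: [0.688, 0.726, -0.002, -0.001]
ft_force: [-0.7, 0.2, -0.0]
grip_width: -0.0
```

Call:
move_arm --claw '[0,0,0]' --dp '[[0,0,0],[0,0,0],[0,0,0]]' --turn '[[0,0,0],[0,0,0],[0,0,0]]'

```text
clock: 12.88
position: [0.506, 0.0774, 0.0434]
ee_rot: [0.688, 0.725, 0.0, 0.0]
ft_force: [0.8, -0.2, -0.1]
grip_width: -0.001
```

```bash
python3 -c "
from h import *
go([.525,0.083,.043],3)
for n in ['side','wrist']: cv2.imwrite(f'pics/{n}11.png',cams.camera(n)[:,:,::-1])
s=cv2.imread('pics/side11.png');cv2.imwrite('pics/side11c.png',cv2.resize(s[150:310,155:350],None,fx=4,fy=4))
"
```

```text
pos [0.506  0.0774 0.0434] F [ 0.784  -0.2141 -0.0958] t 12.8833 head_y 3.000124138699289 grip -0.0008851298959967987
turn share [ 0.0002 -0.      0.    ]
dp share [0.0231 0.0965 0.0018] rows>= 0.4760851752682655
```

View pics/side11c.png

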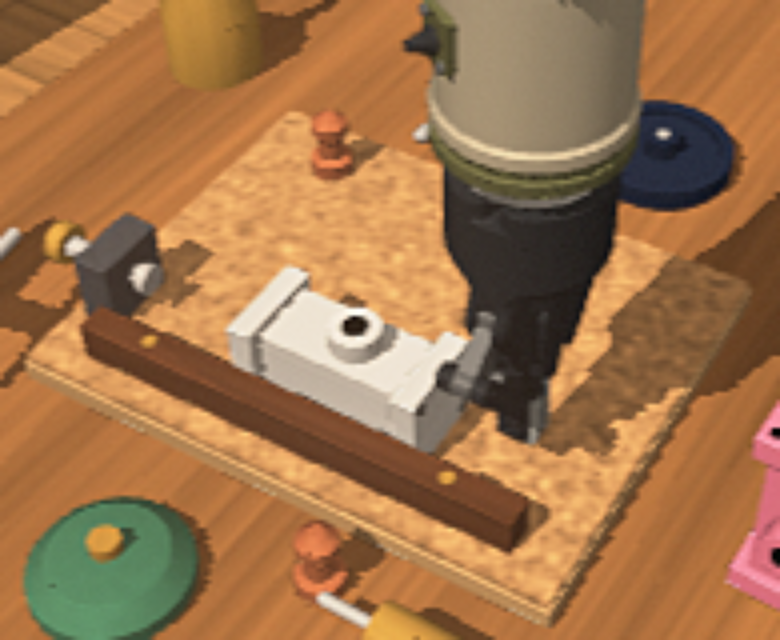

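Call:
move_arm --claw '[0,0,0,0,0]' --dp '[[0.025,0.02,0.0],[0,0.04,0],[0,0.02,0],[0,0.01,0],[0,0,0]]' --turn '[[0,0,0],[0,0,0],[0,0,0],[0,0,0],[0,0,0]]'

```text
clock: 13.4
position: [0.5241, 0.0832, 0.043]
ee_rot: [0.688, 0.725, 0.0, 0.0]
ft_force: [0.2, 0.6, 0.2]
grip_width: -0.0
```

Call:
move_arm --claw '[0,0,0,0,0,0,0]' --dp '[[0,0.01,0],[0,0.01,0],[0,0.01,0],[0,0.01,0],[0,0.01,0],[0,0.01,0],[0,0.01,0]]' --turn '[[0,0,0],[0,0,0],[0,0,0],[0,0,0],[0,0,0],[0,0,0],[0,0,0]]'

```text
clock: 13.98
position: [0.5372, 0.0839, 0.0428]
ee_rot: [0.688, 0.725, -0.0, -0.0]
ft_force: [-3.8, 0.6, 1.9]
grip_width: -0.0
```

Call:
move_arm --claw '[0,0,0,0,0,0,0,0]' --dp '[[0.001,0.012,0],[0.001,0.012,0],[0.001,0.012,0],[0.001,0.012,0],[0.001,0.012,0],[0.001,0.012,0],[0.001,0.012,0],[0.001,0.012,0]]' --turn '[[0,0,0],[0,0,0],[0,0,0],[0,0,0],[0,0,0],[0,0,0],[0,0,0],[0,0,0]]'

```text
clock: 14.65
position: [0.5567, 0.0865, 0.0428]
ee_rot: [0.688, 0.725, -0.0, -0.0]
ft_force: [-3.5, -2.0, -0.8]
grip_width: -0.002
```

```bash
python3 -c "
from h import *
go([.525,0.083,.043],3)
for n in ['side','wrist']: cv2.imwrite(f'pics/{n}12.png',cams.camera(n)[:,:,::-1])
s=cv2.imread('pics/side12.png');cv2.imwrite('pics/side12c.png',cv2.resize(s[150:310,155:350],None,fx=4,fy=4,interpolation=cv2.INTER_CUBIC))
"
```

```text
pos [0.5567 0.0865 0.0428] F [-3.5208 -2.0221 -0.842 ] t 14.65 head_y 2.9917679218799047 grip -0.0016038158161440245
turn share [-0.0002  0.0001 -0.0002]
dp share [-0.0092 -0.159  -0.0011] rows>= 0.7639940319353091
```

View pics/side12c.png

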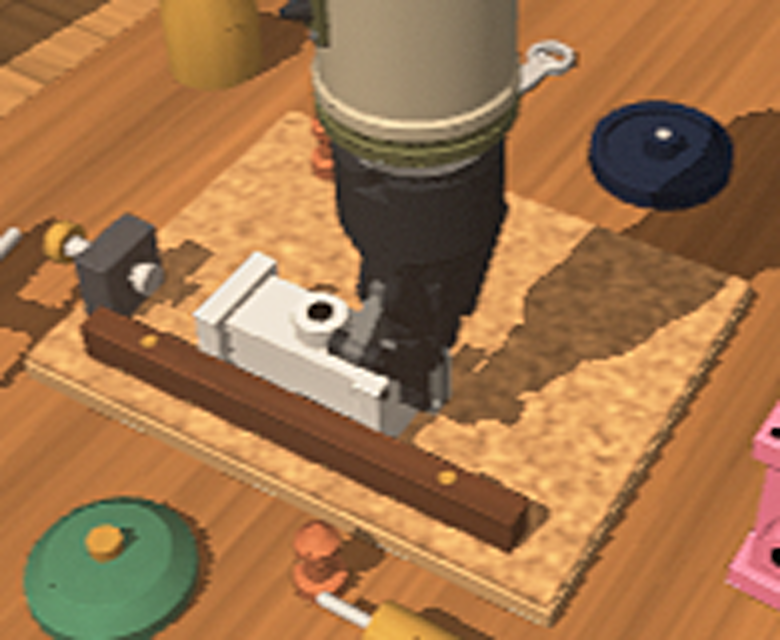

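View pics/wrist12.png

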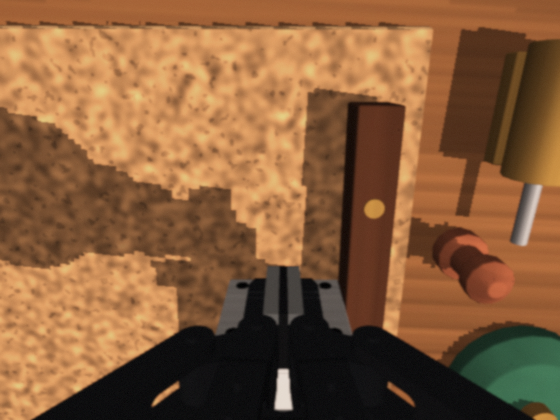

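Call:
move_arm --claw '[0,0,0,0,0,0,0,0]' --dp '[[0,0.01,0],[0,0.01,0],[0,0.01,0],[0,0.01,0],[0,0.01,0],[0,0.01,0],[0,0.01,0],[0,0.01,0]]' --turn '[[0,0,0],[0,0,0],[0,0,0],[0,0,0],[0,0,0],[0,0,0],[0,0,0],[0,0,0]]'

```text
clock: 15.42
position: [0.5727, 0.0875, 0.043]
ee_rot: [0.688, 0.725, 0.0, -0.0]
ft_force: [-3.6, -0.5, 1.8]
grip_width: -0.003
```

Call:
move_arm --claw '[0,0,0,0,0]' --dp '[[0,0.007,0],[0,0.007,0],[0,0.007,0],[0,0.007,0],[0,0.007,0]]' --turn '[[0,0,0],[0,0,0],[0,0,0],[0,0,0],[0,0,0]]'

```text
clock: 15.83
position: [0.5796, 0.0878, 0.0429]
ee_rot: [0.688, 0.725, 0.0, -0.0]
ft_force: [-4.1, -0.2, 3.6]
grip_width: -0.003
```

```bash
python3 -c "
from h import *
go([.525,0.083,.043],3)
for n in ['side']: cv2.imwrite(f'pics/{n}13.png',cams.camera(n)[:,:,::-1])
s=cv2.imread('pics/side13.png');cv2.imwrite('pics/side13c.png',cv2.resize(s[190:270,165:275],None,fx=6,fy=6,interpolation=cv2.INTER_CUBIC))
"
```

```text
pos [0.5796 0.0878 0.0429] F [-4.065  -0.2412  3.6192] t 15.8333 head_y 2.99619346223224 grip -0.003284192966459334
turn share [ 0.     -0.0002 -0.0001]
dp share [-0.0097 -0.2737 -0.0004] rows>= 1.3134788941192563
```

View pics/side13c.png

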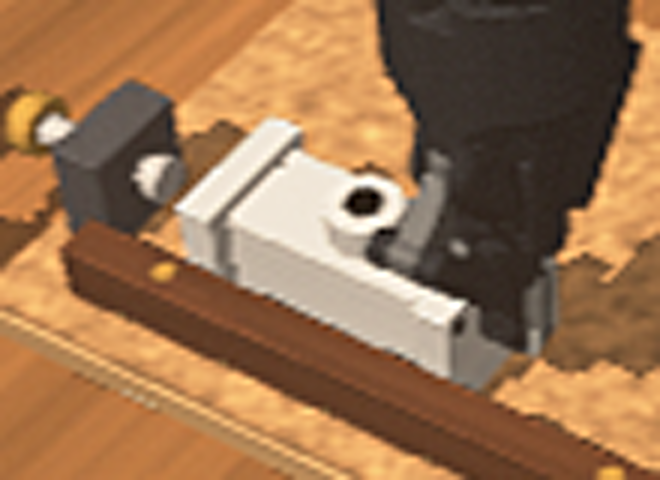

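Call:
move_arm --claw '[0,0,0,0,0,0]' --dp '[[0.001,0.007,0],[0.001,0.007,0],[0,0.007,0],[0.001,0.007,0],[0,0.007,0],[0,0.007,0]]' --turn '[[0,0,0],[0,0,0],[0,0,0],[0,0,0],[0,0,0],[0,0,0]]'

```text
clock: 16.38
position: [0.5878, 0.0885, 0.0428]
ee_rot: [0.688, 0.725, -0.0, 0.0]
ft_force: [-4.2, -1.3, 2.8]
grip_width: -0.004
```

Call:
move_arm --claw '[0,0,0,0]' --dp '[[0,0.005,0],[0,0.005,0],[0,0.005,0],[0,0.005,0]]' --turn '[[0,0,0],[0,0,0],[0,0,0],[0,0,0]]'

```text
clock: 16.72
position: [0.5918, 0.0887, 0.0428]
ee_rot: [0.688, 0.725, -0.0, -0.0]
ft_force: [-4.2, -1.5, 2.3]
grip_width: -0.0
```

```bash
python3 -c "
from h import *
go([.525,0.083,.043],3)
for n in ['side']: cv2.imwrite(f'pics/{n}14.png',cams.camera(n)[:,:,::-1])
s=cv2.imread('pics/side14.png');cv2.imwrite('pics/side14c.png',cv2.resize(s[190:270,165:275],None,fx=6,fy=6,interpolation=cv2.INTER_CUBIC))
"
```

```text
pos [0.5918 0.0887 0.0428] F [-4.2437 -1.4871  2.2941] t 16.7167 head_y 2.981491631124536 grip -7.013349602127619e-05
turn share [-0.0004  0.0003 -0.0004]
dp share [-0.0112 -0.335  -0.001 ] rows>= 1.6075954567157966
```

View pics/side14c.png

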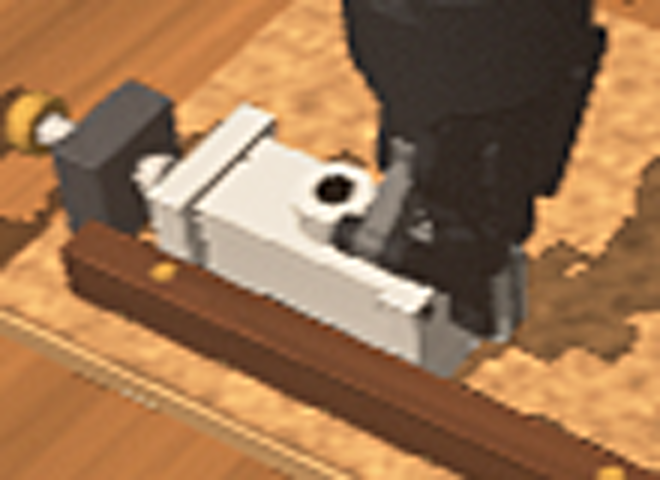

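Call:
move_arm --claw '[0,0,0,0]' --dp '[[0,0.005,0],[0,0.005,0],[0,0.005,0],[0,0.004,0]]' --turn '[[0,0,0],[0,0,0],[0,0,0],[0,0,0]]'

```text
clock: 17.1
position: [0.5956, 0.089, 0.0428]
ee_rot: [0.688, 0.725, -0.0, -0.0]
ft_force: [-3.9, -3.6, 1.7]
grip_width: 0.005
```

Call:
move_arm --claw '[0,0,0]' --dp '[[0,0.005,0],[0,0.005,0],[0,0,0]]' --turn '[[0,0,0],[0,0,0],[0,0,0]]'

```text
clock: 17.35
position: [0.5978, 0.0893, 0.0428]
ee_rot: [0.688, 0.725, 0.0, 0.0]
ft_force: [-2.7, -3.3, 0.8]
grip_width: -0.0
```

Call:
move_arm --claw '[0,0,0,0]' --dp '[[0,0.005,0],[0,0.005,0],[0,0.005,0],[0,0,0]]' --turn '[[0,0,0],[0,0,0],[0,0,0],[0,0,0]]'

```text
clock: 17.68
position: [0.6008, 0.0897, 0.0428]
ee_rot: [0.688, 0.725, 0.0, 0.0]
ft_force: [-2.0, -1.7, -1.0]
grip_width: 0.0
```

```bash
python3 -c "
from h import *
go([.525,0.083,.043],3)
for n in ['side']: cv2.imwrite(f'pics/{n}15.png',cams.camera(n)[:,:,::-1])
s=cv2.imread('pics/side15.png');cv2.imwrite('pics/side15c.png',cv2.resize(s[190:270,165:275],None,fx=6,fy=6,interpolation=cv2.INTER_CUBIC))
"
```

```text
pos [0.6008 0.0897 0.0428] F [-1.9968 -1.6671 -0.9837] t 17.6833 head_y 3.0037094064110197 grip 3.6788068305209505e-05
turn share [ 0.0004 -0.0002  0.0001]
dp share [-0.0134 -0.3804 -0.0008] rows>= 1.8257129963413656
```

View pics/side15c.png

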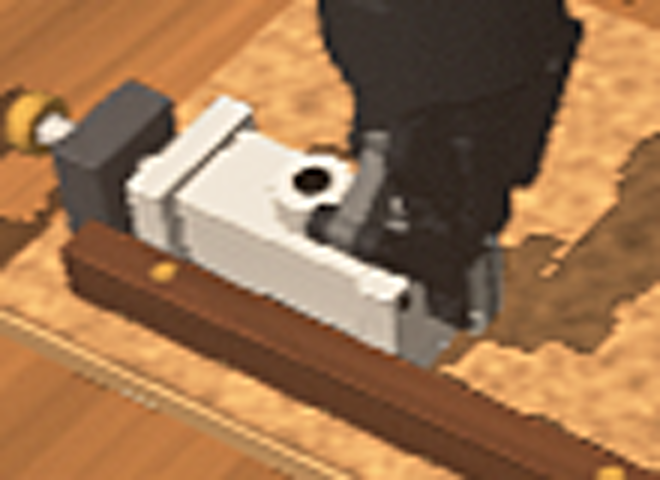

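Call:
move_arm --claw '[0,0,0,0]' --dp '[[0,0.005,0],[0,0.005,0],[0,0.005,0],[0,0,0]]' --turn '[[0,0,0],[0,0,0],[0,0,0],[0,0,0]]'

```text
clock: 18.07
position: [0.6039, 0.0899, 0.0429]
ee_rot: [0.688, 0.725, 0.0, 0.0]
ft_force: [-1.1, -0.1, -1.4]
grip_width: 0.005
```

Call:
move_arm --claw '[0,0,0]' --dp '[[0,0.005,0],[0,0.005,0],[0,0.005,0]]' --turn '[[0,0,0],[0,0,0],[0,0,0]]'

```text
clock: 18.32
position: [0.6067, 0.09, 0.0429]
ee_rot: [0.688, 0.725, 0.0, -0.0]
ft_force: [-2.2, -0.2, -0.5]
grip_width: 0.002
```

Call:
move_arm --claw '[0,0,0]' --dp '[[0,0.005,0],[0,0.005,0],[0,0,0]]' --turn '[[0,0,0],[0,0,0],[0,0,0]]'

```text
clock: 18.57
position: [0.6079, 0.0901, 0.0429]
ee_rot: [0.688, 0.725, -0.001, -0.001]
ft_force: [-7.3, -0.1, 4.3]
grip_width: 0.002
```

```bash
python3 -c "
from h import *
go([.525,0.083,.043],3)
for n in ['side']: cv2.imwrite(f'pics/{n}16.png',cams.camera(n)[:,:,::-1])
s=cv2.imread('pics/side16.png');cv2.imwrite('pics/side16c.png',cv2.resize(s[190:270,165:275],None,fx=6,fy=6,interpolation=cv2.INTER_CUBIC))
"
```

```text
pos [0.6079 0.0901 0.0429] F [-7.2672 -0.0537  4.3008] t 18.5667 head_y 3.0038533403618635 grip 0.002389675545036813
turn share [-0.0024 -0.0005  0.0001]
dp share [-0.0136 -0.4158 -0.0005] rows>= 1.9951069942764572
```

View pics/side16c.png

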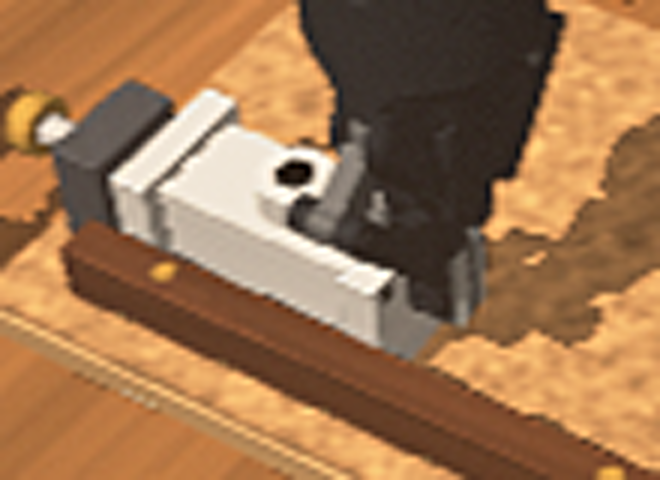

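Force is rising to 7 N with the advance stopping, which suggests contact with the screw. I'll press up in small steps.

Call:
move_arm --claw '[0,0,0]' --dp '[[0,0.005,0],[0,0.004,0],[0,0,0]]' --turn '[[0,0,0],[0,0,0],[0,0,0]]'

```text
clock: 18.87
position: [0.6079, 0.0901, 0.0428]
ee_rot: [0.688, 0.725, -0.002, -0.002]
ft_force: [-16.3, -1.1, 11.1]
grip_width: 0.001
```

Call:
move_arm --claw '[0,0,0]' --dp '[[0,0,-0.002],[0,0,0],[0,0,0]]' --turn '[[0,0,0],[0,0,0],[0,0,0]]'

```text
clock: 19.12
position: [0.6079, 0.0901, 0.0427]
ee_rot: [0.688, 0.725, -0.002, -0.002]
ft_force: [-14.8, -0.9, 6.9]
grip_width: 0.0
```

Call:
move_arm --claw '[0,0,0,0,0,0,0]' --dp '[[0,-0.01,0],[0,-0.02,0],[0,-0.05,0],[0,-0.1,0],[0,-0.02,-0.12],[-0.15,0,-0.18],[-0.2,0,-0.1]]' --turn '[[0,0,0],[0,0,0],[0,0,0],[0,0,0],[0,0,0],[0,0,0],[0,0,0]]'

```text
clock: 19.7
position: [0.5749, 0.0274, 0.1208]
ee_rot: [0.686, 0.728, 0.002, 0.001]
ft_force: [2.3, -0.2, 0.8]
grip_width: 0.001
```

Call:
move_arm --claw '[0,0,0,0]' --dp '[[-0.2,0,0],[-0.2,0,0],[0,0,0],[0,0,0]]' --turn '[[0,0,0],[0,0,0],[0,0,0],[0,0,0]]'

```text
clock: 20.03
position: [0.5783, -0.059, 0.1186]
ee_rot: [0.69, 0.724, 0.0, 0.001]
ft_force: [-0.2, 0.1, -0.1]
grip_width: -0.001
```

```bash
python3 -c "
from h import *
go([.525,0.083,.043],3)
for n in ['side','top']: cv2.imwrite(f'pics/{n}17.png',cams.camera(n)[:,:,::-1])
s=cv2.imread('pics/side17.png');a=cv2.resize(s[190:280,160:270],(660,540),interpolation=cv2.INTER_CUBIC)
t=cv2.imread('pics/top17.png');b=cv2.resize(t[125:275,190:330],None,fx=4,fy=4,interpolation=cv2.INTER_CUBIC)
cv2.imwrite('pics/side17c.png',a);cv2.imwrite('pics/top17c.png',b)
"
```

```text
pos [ 0.5783 -0.059   0.1186] F [-0.2473  0.1151 -0.142 ] t 20.0333 head_y 2.698216187683295 grip -0.0013454508788793545
turn share [ 0.0026  0.0011 -0.0067]
dp share [ 0.723  -0.2291  0.378 ] rows>= 4.064510047620059
```

View pics/side17c.png

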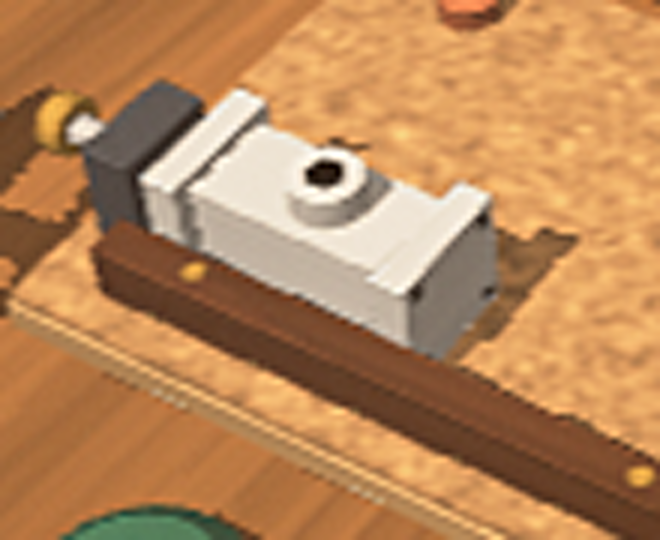

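View pics/top17c.png

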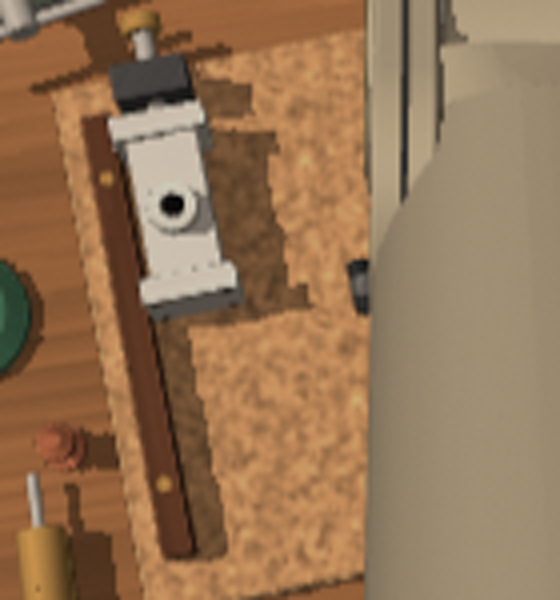

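It looks seated on both the rail and the screw. I'll confirm by feel: a second press on the waist towards the rail, then a short press to the screw.

Call:
move_arm --claw '[0,0,0,0,0,0,0,0]' --dp '[[0.08,0.16,0],[0.08,0.16,0],[0.085,0.16,0],[0,0,0],[0,0,0.13],[0,0,0.17],[0,0,0.09],[0,0,0]]' --turn '[[0,0,0],[0,0,0],[0,0,0],[0,0,0],[0,0,0],[0,0,0],[0,0,0],[0,0,0]]'

```text
clock: 20.8
position: [0.6683, 0.0005, 0.0349]
ee_rot: [0.687, 0.726, -0.002, -0.003]
ft_force: [-1.0, 0.0, -0.2]
grip_width: -0.002
```

Call:
move_arm --claw '[0,0]' --dp '[[0,0,0],[0,0,0]]' --turn '[[0,0,0],[0,0,0]]'

```text
clock: 20.97
position: [0.6722, -0.001, 0.0415]
ee_rot: [0.688, 0.726, 0.001, 0.001]
ft_force: [0.0, 0.6, 0.3]
grip_width: -0.002
```

```bash
python3 -c "
from h import *
go([.672,0.055,.039],3)"
```

```text
pos [ 0.6722 -0.001   0.0415] F [0.0122 0.5732 0.2805] t 20.9667 head_y 3.0631105266557497 grip -0.0019817016113233567
turn share [ 0.0026 -0.0004  0.0014]
dp share [0.2795 0.0134 0.0126] rows>= 1.343408010444505
```

Call:
move_arm --claw '[0,0,0,0,0,0,0]' --dp '[[0.08,0.01,0],[0.1,0,0],[0.05,0,0],[0.02,0,0],[0.01,0,0],[0,0,0],[0,0,0]]' --turn '[[0,0,0],[0,0,0],[0,0,0],[0,0,0],[0,0,0],[0,0,0],[0,0,0]]'

```text
clock: 21.55
position: [0.6707, 0.049, 0.0402]
ee_rot: [0.689, 0.725, -0.0, 0.0]
ft_force: [0.8, 0.0, 0.2]
grip_width: 0.001
```

Call:
move_arm --claw '[0,0,0,0]' --dp '[[0.006,0,0],[0.006,0,0],[0.006,0,0],[0,0,0]]' --turn '[[0,0,0],[0,0,0],[0,0,0],[0,0,0]]'

```text
clock: 21.88
position: [0.6703, 0.0539, 0.0399]
ee_rot: [0.688, 0.725, 0.0, -0.0]
ft_force: [0.2, -0.9, 0.8]
grip_width: 0.002
```

Call:
move_arm --claw '[0,0,0,0,0]' --dp '[[0.006,0,0],[0.006,0,0],[0.006,0,0],[0.005,0,0],[0,0,0]]' --turn '[[0,0,0],[0,0,0],[0,0,0],[0,0,0],[0,0,0]]'

```text
clock: 22.3
position: [0.6701, 0.0587, 0.0399]
ee_rot: [0.688, 0.725, 0.0, -0.0]
ft_force: [-0.4, -0.3, -0.0]
grip_width: -0.008
```

Call:
move_arm --claw '[0,0,0,0]' --dp '[[0.005,0,0],[0.005,0,0],[0,0,0],[0,0,0]]' --turn '[[0,0,0],[0,0,0],[0,0,0],[0,0,0]]'

```text
clock: 22.63
position: [0.6701, 0.0589, 0.04]
ee_rot: [0.689, 0.725, -0.0, 0.001]
ft_force: [-0.2, -5.7, 0.2]
grip_width: 0.005
```

Call:
move_arm --claw '[0,0,0,0]' --dp '[[0.005,0,0],[0.005,0,0],[0.005,0,0],[0,0,0]]' --turn '[[0,0,0],[0,0,0],[0,0,0],[0,0,0]]'

```text
clock: 22.97
position: [0.67, 0.0592, 0.0403]
ee_rot: [0.689, 0.724, -0.001, 0.002]
ft_force: [-0.5, -12.2, 1.4]
grip_width: -0.002
```

Call:
move_arm --claw '[0,0,0,0]' --dp '[[0.005,0,0],[0,0,0],[0,0,0],[0,0,0]]' --turn '[[0,0,0],[0,0,0],[0,0,0],[0,0,0]]'

```text
clock: 23.3
position: [0.67, 0.0592, 0.0403]
ee_rot: [0.69, 0.724, -0.002, 0.002]
ft_force: [-1.0, -13.7, 3.0]
grip_width: 0.002
```

Call:
move_arm --claw '[0,0,0,0,0,0,0]' --dp '[[-0.015,0,0],[-0.03,0,0],[-0.08,0,0],[0,0,-0.17],[0,0,-0.2],[0,0,0],[0,0,0]]' --turn '[[0,0,0],[0,0,0],[0,0,0],[0,0,0],[0,0,0],[0,0,0],[0,0,0]]'

```text
clock: 23.88
position: [0.6729, 0.0387, 0.1169]
ee_rot: [0.688, 0.725, 0.002, 0.001]
ft_force: [0.3, 0.3, -0.9]
grip_width: -0.001
```

```bash
python3 -c "
from h import *
go([.575,0.0865,.115],3)"
```

```text
pos [0.6729 0.0387 0.1169] F [ 0.3427  0.3431 -0.8524] t 23.8833 head_y 2.985465495053587 grip -0.0013419247589988416
turn share [ 0.0066 -0.0014 -0.0003]
dp share [ 0.2641 -0.4761  0.0093] rows>= 2.611651640834611
```

Call:
move_arm --claw '[0,0,0,0,0,0,0,0]' --dp '[[0.0,-0.16,0],[0.09,-0.16,0],[0.18,-0.15,0],[0,0,0],[0,0,0.12],[0,0,0.15],[0,0,0.09],[0,0,0]]' --turn '[[0,0,0],[0,0,0],[0,0,0],[0,0,0],[0,0,0],[0,0,0],[0,0,0],[0,0,0]]'

```text
clock: 24.55
position: [0.5747, 0.0841, 0.0373]
ee_rot: [0.688, 0.726, -0.003, -0.002]
ft_force: [-0.9, -0.4, -0.9]
grip_width: 0.002
```

Call:
move_arm --claw '[0,0]' --dp '[[0,0,0],[0,0,0]]' --turn '[[0,0,0],[0,0,0]]'

```text
clock: 24.72
position: [0.5785, 0.0844, 0.0428]
ee_rot: [0.688, 0.725, 0.0, 0.0]
ft_force: [0.7, 0.5, 0.3]
grip_width: 0.002
```

```bash
python3 -c "
from h import *
go([.605,0.0897,.041],3)"
```

```text
pos [0.5785 0.0844 0.0428] F [0.746  0.4767 0.3169] t 24.7167 head_y 2.9857087763945866 grip 0.0022345389290015336
turn share [ 0.001  -0.0002 -0.0003]
dp share [0.0196 0.1337 0.0088] rows>= 0.6493781349055091
```

Call:
move_arm --claw '[0,0,0,0,0,0]' --dp '[[0.02,0.05,0.0],[0,0.05,0],[0,0.02,0],[0,0.01,0],[0,0,0],[0,0,0]]' --turn '[[0,0,0],[0,0,0],[0,0,0],[0,0,0],[0,0,0],[0,0,0]]'

```text
clock: 25.22
position: [0.6036, 0.0897, 0.0423]
ee_rot: [0.688, 0.725, 0.0, 0.0]
ft_force: [-1.1, -0.8, -0.1]
grip_width: 0.002
```

Call:
move_arm --claw '[0,0,0,0,0]' --dp '[[0,0.005,0],[0,0.005,0],[0,0.005,0],[0,0,0],[0,0,0]]' --turn '[[0,0,0],[0,0,0],[0,0,0],[0,0,0],[0,0,0]]'

```text
clock: 25.63
position: [0.6067, 0.09, 0.0419]
ee_rot: [0.688, 0.725, -0.0, -0.0]
ft_force: [-0.6, -0.4, 0.7]
grip_width: -0.0
```

Call:
move_arm --claw '[0,0,0,0]' --dp '[[0,0.005,0],[0,0.005,0],[0,0,0],[0,0,0]]' --turn '[[0,0,0],[0,0,0],[0,0,0],[0,0,0]]'

```text
clock: 25.97
position: [0.6079, 0.0901, 0.0418]
ee_rot: [0.688, 0.725, -0.001, -0.001]
ft_force: [-5.4, -0.0, 3.6]
grip_width: 0.004
```

Call:
move_arm --claw '[0,0,0,0]' --dp '[[0,0.004,-0.002],[0,0.004,-0.001],[0,0,0],[0,0,0]]' --turn '[[0,0,0],[0,0,0],[0,0,0],[0,0,0]]'

```text
clock: 26.3
position: [0.6079, 0.0901, 0.0418]
ee_rot: [0.688, 0.725, -0.002, -0.002]
ft_force: [-11.8, -1.1, 5.6]
grip_width: 0.0
```

Call:
move_arm --claw '[0,0,0,0]' --dp '[[0,0.003,0],[0,0.001,0],[0,0,0],[0,0,0]]' --turn '[[0,0,0],[0,0,0],[0,0,0],[0,0,0]]'

```text
clock: 26.63
position: [0.6079, 0.0901, 0.0417]
ee_rot: [0.688, 0.725, -0.003, -0.003]
ft_force: [-16.4, -1.0, 9.4]
grip_width: 0.003
```

Call:
move_arm --claw '[0,0,0,0,0,0,0,0]' --dp '[[0,-0.01,0],[0,-0.02,0],[0,-0.05,0],[0,-0.1,0],[0,-0.02,-0.12],[-0.12,0,-0.18],[-0.2,0,-0.15],[-0.2,0,0]]' --turn '[[0,0,0],[0,0,0],[0,0,0],[0,0,0],[0,0,0],[0,0,0],[0,0,0],[0,0,0]]'

```text
clock: 27.3
position: [0.5793, -0.007, 0.1318]
ee_rot: [0.687, 0.727, 0.004, 0.002]
ft_force: [1.0, -0.1, 0.1]
grip_width: -0.002
```

Call:
move_arm --claw '[0,0,0,0,0]' --dp '[[-0.2,0,0],[-0.2,0,0],[-0.1,0,0],[0,0,0],[0,0,0]]' --turn '[[0,0,0],[0,0,0],[0,0,0],[0,0,0],[0,0,0]]'

```text
clock: 27.72
position: [0.5814, -0.1096, 0.1264]
ee_rot: [0.689, 0.724, 0.0, 0.0]
ft_force: [0.3, 0.9, 0.6]
grip_width: -0.002
```

```bash
python3 -c "
from h import *
go([.525,0.083,.043],3)
for n in ['side','top']: cv2.imwrite(f'pics/{n}18.png',cams.camera(n)[:,:,::-1])
t=cv2.imread('pics/top18.png');b=cv2.resize(t[125:275,190:330],None,fx=4,fy=4,interpolation=cv2.INTER_CUBIC)
cv2.imwrite('pics/top18c.png',b)
"
```

```text
pos [ 0.5814 -0.1096  0.1264] F [0.3116 0.855  0.6169] t 27.7167 head_y 2.8241865641992403 grip -0.002195082365813796
turn share [ 0.0011  0.0006 -0.0039]
dp share [ 0.9766 -0.2312  0.4168] rows>= 5.211967123708747
```

View pics/side18.png

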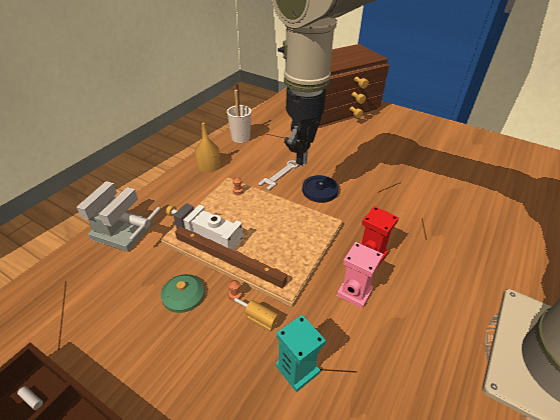

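View pics/top18c.png

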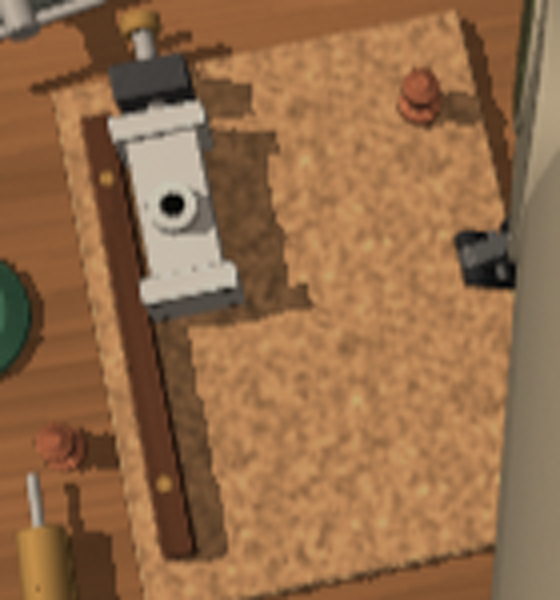

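The casting lies boss-up along the rail, against the screw, and the other parts look unmoved. The gripper is clear of everything, so I'm handing in.

```bash
python3 -c "
from workcell import manip
print(manip.hand_in())"
```

```text
the job is handed in; nothing more can be done
None
```

The job is done and handed in at about 28 s. I pushed the bare-aluminium casting over from its boss side. It fell onto its port face, and I then pressed it along the side rail and slid it up to the stop screw.

- **Rail:** the first press read about 16 N sideways. After the slide, a second press read about 14 N; the finger stopped within 1 mm of where a seated casting should be, and the casting did not slide.
- **Stop screw:** contact came at the same tool position (x = 0.608 m) both times, with 16 N of push each time. An upward force of 7 to 11 N came with those presses. The largest total force I read was about 20 N, but I only read force at the end of each move, so brief peaks in between were not seen.
- **Final pictures:** the casting lies boss-up along the rail, with its far end hiding the screw head. The other parts look unmoved and the gripper is well clear.
- **Not checked:** I judged the contact at the rail and screw by force and position, not by measuring gaps in the pictures.

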